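Calibration plate into the inspection light box

ROBOT

A 6-joint arm with a two-finger parallel gripper is mounted at the origin on the work surface. World frame = base frame: x ahead of the robot, y to its left, z up, the work surface at z = 0. Lengths are in m, angles in rad, forces in N, time in s.
With the tool pointing down it reaches from about 0.425 to 0.925 m from the base axis. Payload 12.5 kg.
Tool frame: the origin (TCP) lies midway between the tips of the shut fingers; the grasp point (between the pads) lies 19 mm behind it; z points along the fingers, y is the line along which they close (so a half turn about z gives the same grasp; the last joint's range is limited). The gripper opens to 85 mm and grips with 20 to 120 N. Pads are 22 mm wide; open, the fingers measure 114 mm over their backs; the gripper's body (76 mm by 85 mm) begins 54 mm behind the grasp point. The pads swing forward as they close: fully open they stand 13 mm farther back than shut.
Start: joints at [1.085, 0.491, 1.559, -0, 1.092, -0.106], TCP at [0.232, 0.58, 0.231] pointing down, gripper open.
Joint ranges: [-3.1, 3.1], [-0.84, 2.19], [0.05, 2.79], [-1.13, 4.28], [0.06, 2.93], [-2.69, 2.69]. Speed limits (rad/s): [2.22, 2.22, 2.79, 3.14, 3.14, 3.14].

INTERFACE

Orientations are given as a unit quaternion [x, y, z, w].
In Python, from rig import ctrl, effector, planner, viewer gives the robot as it stands. Calls block until the motion is done:
- ctrl.goto(position, orientation): joint-space move of the TCP to a pose.
- ctrl.move_l(position, v=0.15, frame=None): straight line of the TCP; frame=None keeps the orientation; v is the mean speed in m/s.
- ctrl.set_joints(angles): joint-space move.
- effector.release() and effector.clamp(grasp_force=None): open the fingers fully, or close them until they stop; grasp_force is the grip in N (None keeps the last).
- ctrl.wait(seconds).
- planner.inverse_kinematics(position, orientation): joint angles nearest the present ones, or None.
- ctrl.observe(): the state.
- viewer.camera(name): name is "scene" or "top" or "wrist"; returns (picture, depth): 384x512x3 uint8, blue, green, red; 384x512 float32, m along the optical axis (not along the pixel's ray), 0 where there is no reading.
- viewer.calibration(name): a dict with "mtx" (3x3 intrinsics, pixels), "rvec" (rotation vector, rad) and "tvec" (3), from world to camera coordinates, as OpenCV has them. Camera axes: x right, y down, z forward; pixel columns grow to the right and rows downward; lengths in m; the calibration is good to about 2 mm. The wrist camera is an equidistant fisheye: a pixel r from the principal point sees the ray r / f radians off the axis. A picture is of the moment at which its call begins: read the wrist's pose just before it. calibration takes no time and is no camera call; for the wrist camera it gives the pose at the moment of the call.
A pose or a line that the arm cannot do raises ctrl.IKError and nothing moves.
- ctrl.close_job(): hands the job in; it is judged then, once.
The state is a dict: "time_s": time; "joints": joint angles; "qd": joint speeds; "effort": joint torques, N m; "tcp_pos": TCP position; "tcp_rot": TCP orientation; "wrist_force": force on the tool from outside, world axes, zero at the start; "moment": the same for the moment, N m; "gripper_width": finger opening in m; "grasp_force": force on a finger pad.
Only numpy, scipy, OpenCV 4.12 (cv2) and the standard library are available. Lean on these libraries where they do the work, as an engineer would, in place of code of your own. Each camera call takes 0.05 s, during which the arm holds its last target. There are 200 camera calls.

TASK

Put the white dotted calibration plate into the light box: the window in the box's top is shorter than the plate, so tip the plate by its orange post, pass one end in under a rim, then right it inside. Leave it lying flat on the box's floor, post upright and plate centred so that both its ends are under the rims, and let go; leave the dark plate where it is.

Things in the scene. Friction and masses are not known exactly. Their poses are not given: they have to be found in the camera images.
- dot_plate: the calibration plate: white flat plate with black dots, 160 x 50 x 6 mm. Upright orange grip post at its centre, 20 mm along the plate x 16 mm across (pinch across the 16 mm), top 110 mm above the underside. Origin: centre of the underside; x along the plate, y across, z up the post. Starts flat on the table, 0.14 kg.
- dark_plate: bystander, not to be moved: same shape, size and orange post as the calibration plate, but the plate is plain black without dots. Origin: centre of its underside; x along the plate, y across, z up.
- light_box: the light box, fixed: grey walls 6 mm, white floor 5 mm thick, blue rim with yellow edge over each end. Outside 252 x 102 mm, 58 mm high; inside 240 x 90 mm. Origin: centre of its underside; x along its length, y across, z up. The same both ways round; either end of the plate may go in first.
- window (a point): centre of the window in the light box's top, 58 mm above the box's underside, axes as the box. The window is 130 mm long (box x) and 90 mm wide. Beyond each end of it a rim 6 mm thick reaches 55 mm to the inner end wall, over the full width; below the rims 47 mm are free down to the inner floor.

How it is judged:
On the way:
1. the calibration plate, tipped, is passing through the window of the light box (angle between dot_plate's own z axis and vertical above 0.12 rad and horizontal distance between dot_plate and light_box below 0.1 m and z of dot_plate in the frame of light_box below 0.09 m), for 0.1 s.
At the end, for the whole second after the job is handed in: The calibration plate lies released and at rest on the box floor (within 4 mm), its post within 6 degrees of vertical, its centre within 15 mm of the box centre lengthwise and 30 mm across, so both ends are under the rims; the dark plate is within 30 mm of its start (x of dot_plate in the frame of light_box between -0.015 and 0.015 m and y of dot_plate in the frame of light_box between -0.03 and 0.03 m and z of dot_plate in the frame of light_box between 0 and 0.009 m and angle between dot_plate's own z axis and vertical below 0.105 rad and linear speed of dot_plate below 0.02 m/s and contact force between dot_plate and the fingers below 0.1 N and distance of dark_plate from where it was at the start of the episode below 0.03 m); the robot touches nothing.
It fails at once if the dark plate is moved more than 30 mm (distance of dark_plate from where it was at the start of the episode above 0.03 m).
It also fails if it takes over 45 s, if anything falls off the work surface, if the arm or the gripper's body presses on something with over 40 N, if the wrist force passes 120 N, or if a joint passes its speed limit or range.

## Working session

There is one attempt and no reset: what is moved stays moved. The work goes in short steps, each a Python script; the robot and the scene stay as the last script left them, time stands still between calls to the robot, and variables do not carry over. Pictures are saved under pics/ and viewed, at most 10 in all, crops included, and the job is handed in when it is done.

```bash
mkdir -p pics; ls
cat > h.py <<'E'
import numpy as np, cv2
from rig import ctrl, effector, planner, viewer
from scipy.spatial.transform import Rotation as R
def cloud(name):
    c=viewer.calibration(name); im,d=viewer.camera(name)
    K=np.array(c["mtx"]); Rm=cv2.Rodrigues(np.array(c["rvec"],float))[0]; t=np.array(c["tvec"],float).ravel()
    v,u=np.mgrid[:d.shape[0],:d.shape[1]]
    x=(u-K[0,2])/K[0,0]; y=(v-K[1,2])/K[1,1]
    if name=="wrist":
        th=np.hypot(x,y); s=np.where(th>1e-6,np.tan(np.minimum(th,1.5))/np.maximum(th,1e-6),1); x=x*s; y=y*s
    P=np.stack([x*d,y*d,d],-1)
    W=(P-t)@Rm
    W[d<=0]=np.nan
    return im,d,W
E
python3 - <<'E'
from h import *
for n in ("top","scene"):
    im,d,W=cloud(n); cv2.imwrite(f"pics/{n}0.png",im); np.savez(f"{n}0.npz",im=im,W=W)
    print(n,viewer.calibration(n))
print(ctrl.observe())
E
```

```text
pics
top {'mtx': array([[489.94910993,   0.        , 247.71546597],
       [  0.        , 489.94910993, 187.09162009],
       [  0.        ,   0.        ,   1.        ]]), 'rvec': array([ 2.14375647, -2.12383145,  0.20879601]), 'tvec': array([-0.02667666,  0.53499365,  1.00205226])}
scene {'mtx': array([[469.14716185,   0.        , 257.02026432],
       [  0.        , 469.14716185, 191.83776274],
       [  0.        ,   0.        ,   1.        ]]), 'rvec': array([ 2.04856187,  0.94759344, -0.49121185]), 'tvec': array([-0.33500119, -0.18406334,  1.49025037])}
{'time_s': 0.1, 'joints': array([ 1.08542634e+00,  4.91511082e-01,  1.55939127e+00, -7.54078500e-06,
        1.09167468e+00, -1.05608469e-01]), 'qd': array([-0.0019302 , -0.00086134, -0.00095696,  0.0011901 , -0.0005746 ,
        0.0001751 ]), 'effort': array([ 1.62190732e-03, -6.19447947e+01, -2.62026715e+01, -1.20467703e-04,
        3.02049826e-03, -4.20549270e-05]), 'tcp_pos': array([0.23158174, 0.58030485, 0.23077789]), 'tcp_rot': array([ 1.88740067e-01,  9.82026957e-01, -4.71829566e-04, -1.40128719e-04]), 'wrist_force': array([0.06621433, 0.34819066, 0.3281868 ]), 'moment': array([ 0.01407215, -0.00455894,  0.00803881]), 'grasp_force': 0.0, 'gripper_width': 0.08564876253146672}
```

View pics/top0.png

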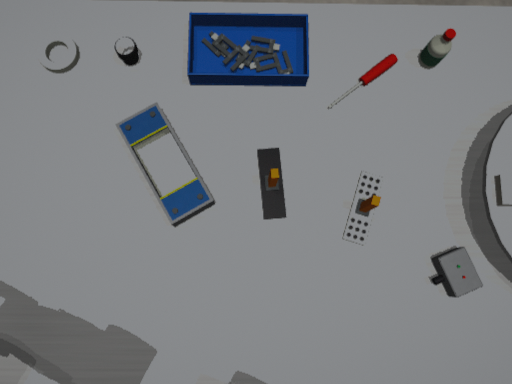

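View pics/scene0.png

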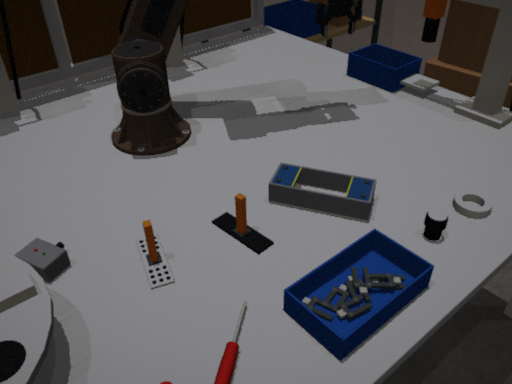

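The top view shows the box centred near pixel (165,163), the dark plate at (272,183) and the dotted plate at (363,208), with its post top at (375,201). Next I measure them from the depth.

Run:
```python
from h import *
z=np.load("top0.npz"); im,W=z["im"],z["W"]
hsv=cv2.cvtColor(im,cv2.COLOR_BGR2HSV); Z=W[...,2]
def rect(m,n):
    p=W[m][:,:2]; p=p[~np.isnan(p).any(1)]
    print(n,len(p),np.round(np.array(cv2.minAreaRect((p*1000).astype(np.float32))[0]),1),cv2.minAreaRect((p*1000).astype(np.float32))[1:], "z",np.nanpercentile(Z[m],[5,50,95]).round(4))
def roi(x0,x1,y0,y1):
    r=np.zeros(Z.shape,bool); r[y0:y1,x0:x1]=1; return r
rb=roi(105,222,95,230)
rect(rb&(Z>.045)&(Z<.07),"box top")
blue=rb&(hsv[...,0]>100)&(hsv[...,0]<125)&(hsv[...,1]>150)&(Z>.05)
rect(blue,"rims")
yel=rb&(hsv[...,0]>22)&(hsv[...,0]<35)&(hsv[...,1]>150); rect(yel,"yellow")
rect(rb&(Z<.012)&roi(140,195,140,185),"floor")
for n,r in (("dark",roi(250,295,140,225)),("dot",roi(335,390,165,250))):
    rect(r&(Z>.003)&(Z<.012),n+" plate")
    org=r&(hsv[...,0]<20)&(hsv[...,1]>150)
    t=org&(Z>.1); rect(t,n+" posttop")
print("table z",np.nanmedian(Z[300:340,300:400]))
```

```text
box top 3097 [587.  159.9] ((253.88038635253906, 102.02005004882812), 30.826915740966797) z [0.0542 0.0578 0.0613]
rims 1651 [587.8 159.3] ((238.23240661621094, 87.27397155761719), 30.75084686279297) z [0.0547 0.0577 0.0609]
yellow 105 [586.8 160.6] ((137.33261108398438, 88.18830871582031), 30.73971176147461) z [0.0552 0.0585 0.0614]
floor 2203 [599.4 160.3] ((104.29090881347656, 122.93145751953125), 1.3705538511276245) z [-0.001   0.0043  0.0078]
dark plate 1411 [557.  -77.2] ((191.75930786132812, 99.6993179321289), 0.39706987142562866) z [0.0033 0.0059 0.0095]
dark posttop 19 [551.4 -74.1] ((17.63187599182129, 16.34088134765625), 1.9475524425506592) z [0.1014 0.1064 0.1094]
dot plate 1484 [ 505.3 -277.4] ((121.47867584228516, 189.04348754882812), 87.4389877319336) z [0.0033 0.0059 0.0095]
dot posttop 23 [ 498.7 -275.6] ((16.325639724731445, 18.903162002563477), 52.36487579345703) z [0.1019 0.1066 0.1111]
table z -0.00022093058083786206
```

```bash
cat >> h.py <<'E'
def down(yaw,tilt=0.):
    """tool orientation: plate x at `yaw`; tilt>0 lowers the plate's +x end. tool x = plate x flipped z"""
    M=R.from_euler('z',yaw)*R.from_euler('y',tilt)*R.from_euler('x',np.pi)
    return M.as_quat()
def dots(im,W,c,rad=.1):
    g=cv2.cvtColor(im,cv2.COLOR_BGR2GRAY); d=np.hypot(W[...,0]-c[0],W[...,1]-c[1])
    m=(d<rad)&(W[...,2]<.016)&(W[...,2]>-.005)&(g<60)
    p=(W[m][:,:2]*1000).astype(np.float32); return p,m
E
python3 - <<'E'
from h import *
z=np.load("top0.npz"); p,m=dots(z["im"],z["W"],(.503,-.277))
e=np.linalg.eigh(np.cov(p.T)); a=e[1][:,1]; yaw=np.arctan(a[1]/a[0]); print(len(p),p.mean(0),np.degrees(yaw),np.sqrt(e[0]))
for k in(0,np.pi):
    print(planner.inverse_kinematics([.499,-.276,.23],down(yaw+k)))
    for t in(-.4,.4):
        print(k,t,planner.inverse_kinematics([.587,.16,.13],down(np.radians(30.8)+k,t)))
b=min((planner.inverse_kinematics([.499,-.276,.23],down(yaw+k)),k) [::-1] for k in(0,np.pi)) if 0 else None
ks=[k for k in(0,np.pi) if planner.inverse_kinematics([.499,-.276,.23],down(yaw+k)) is not None]
k=min(ks,key=lambda k:abs(planner.inverse_kinematics([.499,-.276,.23],down(yaw+k))[5]))
print("k",k); ctrl.goto([.499,-.276,.23],down(yaw+k))
im,d,W=cloud("wrist"); np.savez("w1.npz",im=im,W=W); cv2.imwrite("pics/w1.png",im)
print(ctrl.observe()["time_s"])
E
```

```text
169 [ 498.99298 -276.61615] -16.548571403120544 [10.75315081 42.8646704 ]
[-6.21048463e-01  4.14484925e-01  1.69732557e+00 -4.44089210e-16
  1.02978216e+00  1.23857492e+00]
0 -0.4 [0.08545503 0.50291347 1.9547143  0.50124165 0.36188809 0.67663466]
0 0.4 [ 0.21027492  0.72543294  1.45510981 -0.12884361  1.34369126  1.29689608]
[-0.62104846  0.41448492  1.69732557  0.          1.02978216 -1.90301773]
3.141592653589793 -0.4 [ 0.21027492  0.72543294  1.45510981 -0.12884361  1.34369126 -1.84469658]
3.141592653589793 0.4 [ 0.08545503  0.50291347  1.9547143   0.50124165  0.36188809 -2.46495799]
k 0
3.2917
```

View pics/w1.png

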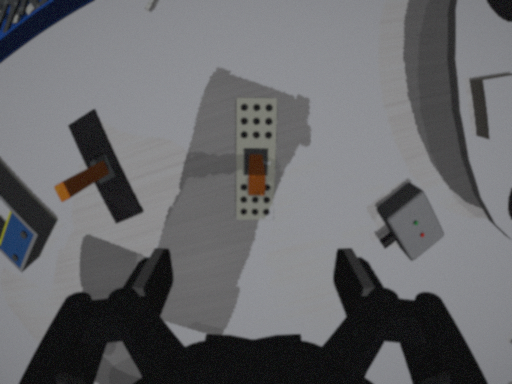

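The wrist view shows the plate lined up vertically at columns 237-277, with the post at (256,175) midway between the fingers (cols 150-350). I'll refine from this cloud, plan the insertion in 2D, then grasp.

```bash
cat > plan.py <<'E'
# box-frame 2D check (mm): plate pose = (x,z,tilt) of underside centre
import numpy as np, cv2
def poly(x,z,t,pts):
    c,s=np.cos(t),np.sin(t); return np.array([(x+c*u+s*w, z-s*u+c*w) for u,w in pts],np.float32)
PL=[(-80,0),(80,0),(80,6),(-80,6)]; PO=[(-10,6),(10,6),(10,110),(-10,110)]; FI=[(-14,68),(14,68),(14,110),(-14,110)]
OB=[np.array([(a,52),(b,52),(b,58),(a,58)],float) for a,b in((65,126),(-126,-65))]+[np.array([(a,0),(b,0),(b,58),(a,58)],float) for a,b in((120,126),(-126,-120))]+[np.array([(-126,0),(126,0),(126,5),(-126,5)],float)]
def seg(p):
    return np.concatenate([np.linspace(p[i],p[(i+1)%len(p)],60) for i in range(len(p))])
def clear(x,z,t):
    m=1e9
    for s in(PL,PO,FI):
        P=poly(x,z,t,s)
        for o in OB:
            O=o.astype(np.float32)
            m=min(m,min(-cv2.pointPolygonTest(O,(float(a),float(b)),True) for a,b in seg(P)),min(-cv2.pointPolygonTest(P,(float(a),float(b)),True) for a,b in seg(o)))
    return m
def wp(a,b,n=8): return [np.array(a)+(np.array(b)-a)*k for k in np.linspace(0,1,n)]
WPS=[(-40,140,.38),(-20,90,.38),(28,52,.38),(33,34,.2),(30,8,0.),(0,6,0.)]
if __name__=="__main__":
    for a,b in zip(WPS,WPS[1:]): print(a,b,[round(clear(*p),1) for p in wp(a,b)])
E
python3 plan.py
python3 - <<'E'
from h import *
z=np.load("w1.npz"); im,W=z["im"],z["W"]; p,m=dots(im,W,(.499,-.276))
hsv=cv2.cvtColor(im,cv2.COLOR_BGR2HSV); d=np.hypot(W[...,0]-.499,W[...,1]+.276)
white=(d<.1)&(W[...,2]>.003)&(W[...,2]<.011)&(hsv[...,1]<60)
e=np.linalg.eigh(np.cov(p.T)); a=e[1][:,1]; print(len(p),p.mean(0),np.degrees(np.arctan(a[1]/a[0])),cv2.minAreaRect(p))
o=(d<.1)&(hsv[...,0]<20)&(hsv[...,1]>150); print("z",np.nanpercentile(W[o][:,2],[5,95]))
t=o&(W[...,2]>.104); q=W[t]; print("top",t.sum(),q.mean(0),q.min(0),q.max(0))
E
```

```text
(-40, 140, 0.38) (-20, 90, 0.38) [60.7, 53.1, 45.5, 38.0, 30.6, 23.4, 16.5, 10.8]
(-20, 90, 0.38) (28, 52, 0.38) [10.8, 2.4, -3.0, -2.3, 0.2, 2.7, 5.2, 7.7]
(28, 52, 0.38) (33, 34, 0.2) [7.7, 9.0, 10.3, 11.7, 10.6, 9.5, 8.4, 7.4]
(33, 34, 0.2) (30, 8, 0.0) [7.4, 7.6, 7.8, 8.1, 7.3, 5.9, 4.4, 3.0]
(30, 8, 0.0) (0, 6, 0.0) [3.0, 2.7, 2.4, 2.1, 1.9, 1.6, 1.3, 1.0]
610 [ 506.6776  -281.40994] -17.6982424243102 ((500.2618103027344, -279.70001220703125), (36.151039123535156, 141.6704559326172), 72.81548309326172)
z [0.02848707 0.11187318]
top 307 [ 0.50189079 -0.28006777  0.11076553] [ 0.49099167 -0.28920467  0.10425793] [ 0.51195934 -0.27133878  0.11285606]
```

```bash
sed -i 's/^WPS=.*/WPS=[(-38,150,.38),(-38,72,.38),(24,46,.38),(32,32,.2),(29,8,0.),(0,7,0.)]/' plan.py; python3 plan.py
python3 - <<'E'
from h import *
yaw=np.radians(-17.3); c=[.501,-.2795]
effector.release()
ctrl.goto([*c,.14],down(yaw)); ctrl.move_l([*c,.073],v=.1)
effector.clamp(grasp_force=80)
o=ctrl.observe(); print(o["gripper_width"],o["grasp_force"],o["tcp_pos"],o["time_s"])
ctrl.move_l([*c,.20],v=.15)
o=ctrl.observe(); print(o["gripper_width"],o["tcp_pos"],o["wrist_force"],o["time_s"])
im,d,W=cloud("wrist"); np.savez("w2.npz",im=im,W=W)
z=W[...,2]
# plate held: height of light plate points near tool axis
dd=np.hypot(W[...,0]-c[0],W[...,1]-c[1]); m=(dd<.085)&(z>.08)&(z<.17)
ux=np.array([np.cos(yaw),np.sin(yaw)]); P=W[m]; s=(P[:,:2]-c)@ux; y=(P[:,:2]-c)@[-ux[1],ux[0]]
k=abs(s)>.025; print(k.sum(),np.polyfit(s[k],P[k][:,2],1),s.min(),s.max(),y[k].min(),y[k].max())
cv2.imwrite("pics/w2.png",im)
E
```

```text
(-38, 150, 0.38) (-38, 72, 0.38) [68.6, 58.7, 49.3, 40.7, 33.8, 29.1, 26.5, 23.0]
(-38, 72, 0.38) (24, 46, 0.38) [23.0, 19.3, 14.5, 14.1, 14.3, 14.5, 14.6, 11.3]
(24, 46, 0.38) (32, 32, 0.2) [11.3, 11.2, 11.2, 11.1, 11.1, 11.1, 9.8, 8.4]
(32, 32, 0.2) (29, 8, 0.0) [8.4, 8.6, 8.8, 7.6, 6.4, 5.3, 4.1, 3.0]
(29, 8, 0.0) (0, 7, 0.0) [3.0, 2.9, 2.7, 2.6, 2.4, 2.3, 2.1, 2.0]
0.015107249681183852 78.35610866546631 [ 0.50112038 -0.27946275  0.07325052] 5.4167
0.015164511858347779 [ 0.50063474 -0.27928709  0.19910346] [-0.50827073 -0.41821338 -1.99368494] 6.4167
5250 [-0.00529407  0.13313994] -0.033034490320877956 0.0790122375571933 -0.0253650752167798 0.025126371529193083
```

View pics/w2.png

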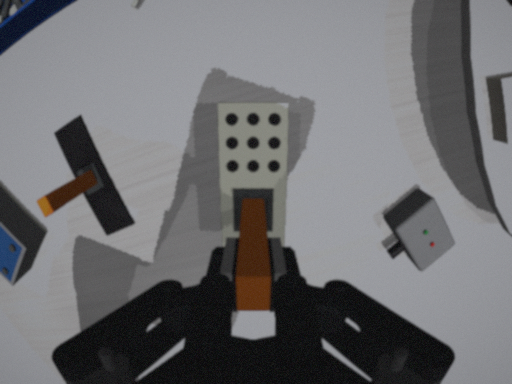

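The plate hangs level and centred in the grip: its far end is at row 103, and the post is between the pads at (254,250). Next: carry it high over to the box, tip it, and check the box position from there.

```bash
cat >> h.py <<'E'
BY=np.radians(30.8); BC=np.array([.587,.160])
def pose(x,z,t,off=.0732,y=0.):
    """TCP pose for plate at box-frame x,z (mm), tilt t"""
    p=np.array([x/1e3+off*np.sin(t), y, z/1e3+off*np.cos(t)])
    w=R.from_euler('z',BY).apply(p); w[:2]+=BC
    return w,down(BY,t)
E
python3 - <<'E'
from h import *; from plan import WPS
ctrl.move_l([.5006,-.2793,.29],v=.2)
ctrl.goto(*pose(-38,215,0.)); 
im,d,W=cloud("wrist"); hsv=cv2.cvtColor(im,cv2.COLOR_BGR2HSV); Z=W[...,2]
L=np.zeros(W.shape); Q=W.copy(); Q[...,:2]-=BC; L=Q@R.from_euler('z',BY).as_matrix()
m=(hsv[...,0]>100)&(hsv[...,0]<125)&(hsv[...,1]>150)&(abs(L[...,0])<.14)&(abs(L[...,1])<.07)&(Z>.045)&(Z<.07)
for n,k in(("+",m&(L[...,0]>0)),("-",m&(L[...,0]<0))):
    if k.sum()>20: print(n,k.sum(),np.percentile(L[k],[1,99],axis=0).round(4).tolist(), cv2.minAreaRect((W[k][:,:2]*1000).astype(np.float32)))
ctrl.goto(*pose(*WPS[0]))
o=ctrl.observe(); print(o["time_s"],o["gripper_width"],o["tcp_pos"],pose(*WPS[0])[0])
im,d=viewer.camera("scene"); cv2.imwrite("pics/s2.png",cv2.resize(im[120:300,180:440],None,fx=2.5,fy=2.5))
for w in WPS: print(w,planner.inverse_kinematics(*pose(*w)))
E
```

```text
+ 2359 [[0.0712, -0.044, 0.057], [0.1174, 0.0406, 0.0607]] ((668.8882446289062, 206.87542724609375), (46.75679397583008, 85.09697723388672), 30.796722412109375)
9.1083 0.015211860047550676 [0.57814537 0.15412109 0.21601764] [0.57768147 0.15444504 0.21797825]
(-38, 150, 0.38) [ 0.20298519  0.61300781  1.41950846 -0.12272069  1.47058566  1.27085208]
(-38, 72, 0.38) [ 0.20298519  0.69254903  1.49005778 -0.12601255  1.32164986  1.28974049]
(24, 46, 0.38) [ 0.23027543  0.80069584  1.32833978 -0.11457158  1.37756199  1.30630363]
(32, 32, 0.2) [ 0.20929303  0.73544516  1.46865805 -0.07094649  1.12804664  1.27906095]
(29, 8, 0.0) [ 1.74589581e-01  6.78194144e-01  1.66332578e+00 -4.44089210e-16
  8.00072733e-01  1.20782450e+00]
(0, 7, 0.0) [ 1.57580780e-01  6.48825772e-01  1.73777927e+00 -4.44089210e-16
  7.54987610e-01  1.19081570e+00]
```

View pics/s2.png

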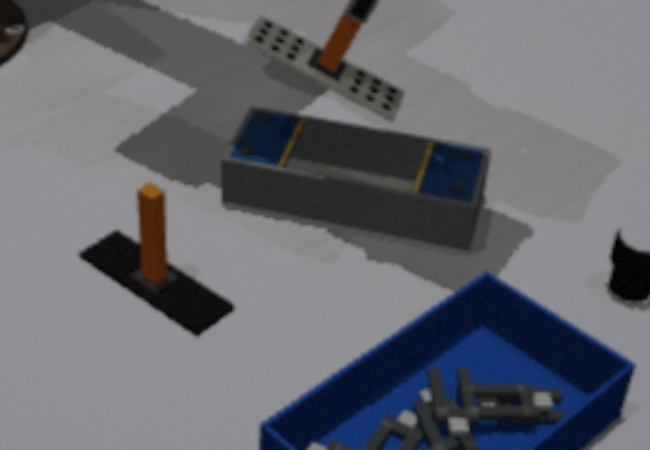

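The scene view shows the plate tipped with its low end (380,105) over the window, towards the far rim at (455,170), and the dark plate in place. The wrist cloud confirms box yaw 30.8° and its position within 2 mm, so I insert now.

Run:
```python
from h import *; from plan import WPS
def go(w,v):
    p,q=pose(*w); ctrl.move_l(p,v=v,frame=q)
    o=ctrl.observe(); print(w,round(o["time_s"],2),(o["tcp_pos"]-p).round(4),o["wrist_force"].round(1),round(o["gripper_width"],4)); return o
go(WPS[1],.1); go(WPS[2],.06); go(WPS[3],.05); o=go((29,11,0.),.04)
if abs(o["wrist_force"]).max()<25:
    o=go((0,10,0.),.05)
im,d=viewer.camera("scene"); cv2.imwrite("pics/s3.png",cv2.resize(im[80:260,200:440],None,fx=2.5,fy=2.5))
```

```text
(-38, 72, 0.38) 10.09 [0.0003 0.     0.0007] [ 0.5 -0.4 -1.9] 0.0149
(24, 46, 0.38) 11.36 [-0.0001 -0.0001  0.0003] [ 0.3  0.3 -1.6] 0.015
(32, 32, 0.2) 11.73 [-0.0001 -0.0003  0.001 ] [ 0.1  0.  -1.4] 0.0149
(29, 11, 0.0) 12.54 [0.0006 0.0002 0.0001] [-0.2  0.3 -1.6] 0.015
(0, 10, 0.0) 13.28 [ 0.0002 -0.      0.0002] [-0.5  0.3 -1.1] 0.0152
```

View pics/s3.png

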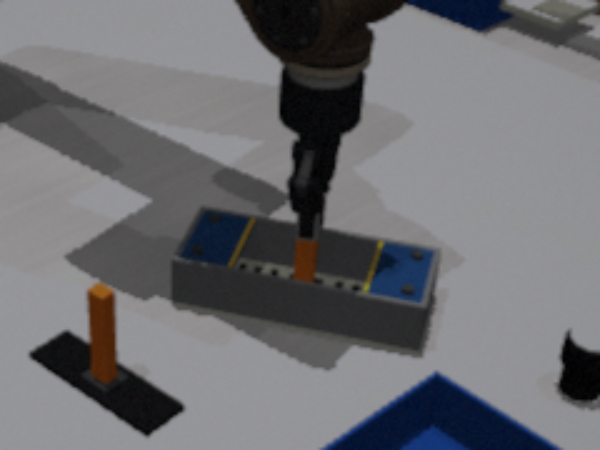

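The plate is level inside, with its post at (305,260) midway between the yellow rim edges (243 and 372) and both ends under the rims. Lowering, releasing, retreating and checking next.

Run:
```python
from h import *
for z in (8,7,6,5,4):
    p,q=pose(0,z,0.); ctrl.move_l(p,v=.03); ctrl.wait(.1); o=ctrl.observe(); print(z,o["wrist_force"].round(1))
    if o["wrist_force"][2]>1.5: break
effector.release(); p=o["tcp_pos"].copy(); 
ctrl.move_l([p[0],p[1],.25],v=.12); ctrl.wait(.3)
im,d,W=cloud("wrist"); Q=W.copy(); Q[...,:2]-=BC; L=Q@R.from_euler('z',BY).as_matrix()
hsv=cv2.cvtColor(im,cv2.COLOR_BGR2HSV)
o=(hsv[...,0]<20)&(hsv[...,1]>150)&(np.hypot(L[...,0],L[...,1])<.06)
t=o&(L[...,2]>.107); print("top",t.sum(),L[t].min(0),L[t].max(0))
o2=o&(L[...,2]<.06)&(L[...,2]>.02); print("low",o2.sum(),np.percentile(L[o2],[2,98],axis=0) if o2.sum() else "")
k=(abs(L[...,0])<.06)&(abs(L[...,0])>.025)&(abs(L[...,1])<.018)&(L[...,2]<.03)
A=np.c_[L[k][:,:2],np.ones(k.sum())]; print("plane",np.linalg.lstsq(A,L[k][:,2],rcond=None)[0])
cv2.imwrite("pics/w4.png",im); print(ctrl.observe()["time_s"])
```

```text
8 [-0.2  0.7 -0.9]
7 [ 0.5  0.1 -1.7]
6 [ 0.1 -0.5 -1.7]
5 [ 0.9  0.6 -0.2]
4 [-2.2  0.4 10. ]
top 322 [-0.00909151 -0.05788322  0.10756087] [0.01309724 0.00677837 0.30878161]
low 81 [[ 0.00831623 -0.00769393  0.0231319 ]
 [ 0.00897902  0.00545909  0.05925183]]
plane [-0.00412521  0.00202023  0.01229985]
17.7
```

View pics/w4.png

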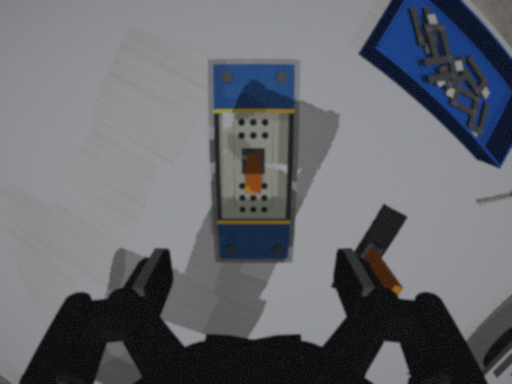

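The wrist view shows the plate flat in the box: dots on both sides of the post at (254,170), both ends under the rims (yellow edges at rows 111 and 222), gripper clear. The fitted slope is about 0.004 rad and the centre is off by about 1 mm.

```bash
python3 -c "
from rig import ctrl
print(ctrl.close_job())"
```

```text
the job is handed in; nothing more can be done
None
```

The calibration plate is released and lying flat and centred on the light box floor, both ends under the rims and the dark plate untouched; the job is handed in (about 18 s on the robot's clock), and the hand-in call returned no verdict.

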